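# Shift the light-path selector into its third slot

### The job

The lever of the grey light-path selector stands in the left-hand slot of its H-shaped gate. With the fingertips, push it to the cross channel, across to the right, and then forward (away from the robot) until it is fully home in the third slot, the right far one. Only push the knob, do not grip it between the fingers; leave the small things round the selector where they stand, and finish clear of the lever.

Things in the scene. Friction and masses are not known exactly. Their poses are not given: they have to be found in the camera images.
- selector: Light-path selector: fixed grey metal box 150 mm long (its x, away from the robot), 130 mm wide (its y, to the left), 66 mm high, with a flat aluminium top plate in which an H-shaped gate is cut. Three round ports stick out 18 mm from its far side. Origin: centre of its underside, on the desk; it may be turned about the vertical. A lever stands through the gate, at first in the left slot.
- gate_center (a point): Centre of the H gate on the top plate's upper surface, 66 mm above the selector's origin; same axes. Two slots run near-far, 16 mm wide, 54 mm long, centre lines 20 mm left and right of here, joined half-way by a 16 mm wide cross channel. Numbered as on a car: first = left far, second = left near, third = right far, fourth = right near.
- third_slot_end (a point): On the plate's upper surface in the third (right far) slot, 5 mm short of its closed far end: 22 mm to the far side and 20 mm to the right of the gate's centre.
- knob_center (a point): Centre of the lever's knob, a black rounded block 32 x 32 x 44 mm on a 10 mm steel rod. The rod pivots 14 mm above the desk under the gate's centre; this point is 100 mm up the rod from there. At a slot's end it stands some 35 mm to the side and 36 mm near or far of the gate's centre. It cannot be lifted and stays where left; moving it takes 1 to 2 N.
- lever_across (a joint): Sideways lean of the lever, rad: 0 in the middle, about -0.38 in the left-hand slot, about +0.38 in the right-hand slot (about 2 mm of play either way at the plate, 0.04 rad). It can change only while the lever is near the cross channel.
- lever_forward (a joint): Near-far lean of the lever, rad: 0 in the cross channel (passes across within about 0.04), positive towards the far side; about +0.38 at the far ends of the slots and -0.38 at the near ends.
- knob_left: The left side face of the lever's black knob. The point is the middle of that face, 16 mm from the knob's centre; the face is 32 mm wide and 44 mm tall. Its y axis points straight out of the face; it tilts with the lever.
- knob_right: The right side face of the lever's black knob. The point is the middle of that face, 16 mm from the knob's centre; the face is 32 mm wide and 44 mm tall. Its y axis, reversed, points straight out of the face; it tilts with the lever.
- knob_near: The near side face of the lever's black knob. The point is the middle of that face, 16 mm from the knob's centre; the face is 32 mm wide and 44 mm tall. Its x axis, reversed, points straight out of the face; it tilts with the lever.
- knob_far: The far side face of the lever's black knob. The point is the middle of that face, 16 mm from the knob's centre; the face is 32 mm wide and 44 mm tall. Its x axis points straight out of the face; it tilts with the lever.
- filter_cube: Bystander, loose: black cube 41 x 38 x 38 mm with a round window, origin at the centre of its underside.
- coverslip_box_1: Bystander, loose: flat white box 54 x 54 x 13 mm, origin at the centre of its underside.
- oil_bottle: Bystander, loose: small brown bottle with black cap, 30 mm in diameter, 62 mm tall, origin at the centre of its underside.
- objective_can_1: Bystander, loose: short black canister, 41 mm in diameter, 62 mm tall, origin at the centre of its underside.
- objective_can_2: Bystander, loose: taller black canister, 41 mm in diameter, 75 mm tall, origin at the centre of its underside.

How it is judged:
By the outcome, as a careful person would: the job done as asked, in the order asked, and still so for the second after the job is handed in, with the robot touching nothing.
It also fails if it takes over 61 s, if anything falls off the work surface, if the arm or the gripper's body presses on something with over 40 N, if the wrist force passes 120 N, or if a joint passes its speed limit or range.

### The arm

A 6-joint arm with a two-finger parallel gripper is mounted at the origin on the work surface; the furniture and walls round the work are solid. World frame = base frame: x ahead of the robot, y to its left, z up, the work surface at z = 0. Lengths are in m, angles in rad, forces in N, time in s.
With the tool pointing down it reaches from about 0.35 to 0.975 m from the base axis. Payload 4.9 kg.
Tool frame: the origin (TCP) lies between the finger pads; the fingertips stand 19 mm ahead of it and the grasp point (between the pads) is the TCP; z points along the fingers, y is the line along which they close (so a half turn about z gives the same grasp; the last joint's range is limited). The gripper opens to 85 mm and grips with 20 to 120 N. Pads are 22 mm wide; open, the fingers measure 114 mm over their backs; the gripper's body (76 mm by 85 mm) begins 54 mm behind the grasp point. The pads swing forward as they close: fully open they stand 13 mm farther back than shut.
Start: joints at [1.132, 0.053, 1.613, -0, 1.476, -0.119], TCP at [0.196, 0.593, 0.25] pointing down, gripper open.
Joint ranges: [-3.01, 3.01], [-1.01, 2.22], [0.06, 2.58], [-1.02, 4.17], [0.09, 2.62], [-3.14, 3.14]. Speed limits (rad/s): [2.57, 2.57, 3.14, 3.14, 3.14, 3.14].

### API

Orientations are given as a rotation vector (axis times angle).
In Python, from station import ctrl gives the robot as it stands. The module is installed in compiled form; this text tells all that it offers.
- The arm moves only by the tool servo_tool, never from a script. Its argument "increments" is a list that holds one entry, the list of rows, each a list of 5 numbers: the finger opening in cm, from 0 to 8.54, then the shift along the tool's x, y, z in cm, then the turn about the tool's z in degrees. A call has 1 to 5 rows; each row is the pose to reach, as a shift and turn from the pose commanded when the call began, along the tool's axes at that moment; what a row does not reach only later rows make up. A row lasts 1/10 s, in which the tool goes at most 50 mm and 8.59 degrees, less where a joint would pass 70% of its speed; a pose out of reach is approached as far as the arm can. A call with a gripper value outside its range is refused whole. The fingers move at their own pace and stop on an object; "newtons" is the grip in N (left out, the last holds). Time passes only in rows, so rows that repeat a pose let the fingers close. It gives the time, the measured TCP pose, the force, the opening and the grip force at its end, in the units of the state.
- ctrl.get_obs(): the state, without advancing time (a new reading comes with each control period).
- ctrl.get_image(name): name is "scene" or "top" or "wrist"; returns a dict with "img" (420x560x3 uint8, red, green, blue), "fx", "fy", "cx", "cy" (pixels), "rvec" (rotation vector, rad) and "tvec" (3), from world to camera coordinates, as OpenCV has them; the wrist camera has in their place "mount" (4x4, takes a point from camera to tool coordinates, whose origin is the TCP and whose axes are the flange's). Camera axes: x right, y down, z forward; pixel columns grow to the right and rows downward; lengths in m; the calibration is good to about 2 mm. A picture is of the moment at which its call begins: read the wrist's pose just before it. There is no depth.
- ctrl.finish_job(): hands the job in; it is judged then, once.
The state is a dict: "t": time; "q": joint angles; "dq": joint speeds; "effort": joint torques, N m; "tool_pos": TCP position; "tool_rot": TCP orientation; "contact_force": force on the tool from outside, world axes, zero at the start; "wrist_torque": the same for the moment, N m; "opening": finger opening in m; "grip_force": force on a finger pad.
Only numpy, scipy, OpenCV 4.12 (cv2) and the standard library are available. Lean on these libraries where they do the work, as an engineer would, in place of code of your own. Each camera call takes 0.05 s, during which the arm holds its last target. There are 200 camera calls.

## Working session

There is one attempt and no reset: what is moved stays moved. The work goes in short steps, Python scripts to look and compute and a tool call to move; the robot and the scene stay as the last step left them, time stands still between calls to the robot, and variables do not carry over. Pictures are saved under pics/ and viewed, at most 12 in all, crops included, and the job is handed in when it is done.

Besides the shell and the picture viewer there is one more tool, called after ">>>" as name([rows], argument=value, ...), one row to a line, values as JSON. servo_tool: Moves the arm, as the interface text tells. Its arguments: {"type":"object","properties":{"increments":{"type":"array"},"newtons":{"type":"number"}},"required":["increments"]}

```bash
mkdir -p pics; python3 - <<'E'
from station import ctrl
import cv2
o=ctrl.get_obs();print(o['t'],o['tool_pos'],o['tool_rot'],o['opening'])
for n in("scene","top"):
    d=ctrl.get_image(n);cv2.imwrite(f"pics/{n}0.png",d['img'][:,:,::-1])
    print(n,d['fx'],d['cx'],d['cy'],d['rvec'],d['tvec'])
E
```

```text
0.0 [0.19620952 0.59276731 0.24902003] [-0.50007508 -3.10092386  0.00323093] 0.08519738196225381
scene 417.2860827562402 281.2255075282582 201.0457442610296 [ 2.03448424 -1.14613301  0.53908198] [0.0253499  0.40637497 0.49913942]
top 443.5442495909639 275.94939749127576 207.24523888067466 [ 2.1189667  -2.17851648  0.13135293] [0.3019699  0.43121365 0.87667191]
```

View pics/scene0.png

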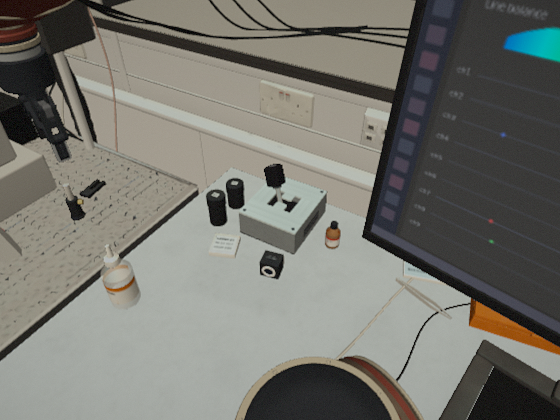

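View pics/top0.png

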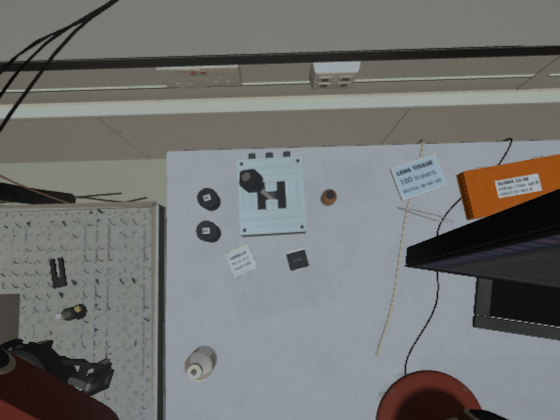

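The scene and top pictures show the lever in the left far slot, knob at about (251,180) in the top view, gate H centred at about (271,195). The cans are at (207,198) and (207,231), the bottle at (328,197), the cube at (297,259) and the white box at (241,260).

```bash
cat >h.py <<'E'
import numpy as np,cv2
from station import ctrl
def unproj(d,pts,z):
    R=cv2.Rodrigues(np.array(d['rvec']))[0];t=np.array(d['tvec']);c=-R.T@t
    p=np.array(pts,float);v=np.c_[(p[:,0]-d['cx'])/d['fx'],(p[:,1]-d['cy'])/d['fy'],np.ones(len(p))]@R
    return c+v*((z-c[2])/v[:,2])[:,None]
def proj(d,P):
    R=cv2.Rodrigues(np.array(d['rvec']))[0]
    q=np.array(P,float)@R.T+np.array(d['tvec']);return np.c_[q[:,0]/q[:,2]*d['fx']+d['cx'],q[:,1]/q[:,2]*d['fy']+d['cy']]
E
python3 - <<'E'
from h import *
d=ctrl.get_image("top")
print(unproj(d,[(238,164),(302,158),(306,233),(241,236),(271,195)],.066).round(3))
print('knob top',unproj(d,[(249,180)],.125).round(3))
print('cans',unproj(d,[(209,198)],.075),unproj(d,[(207,231)],.062),'bottle',unproj(d,[(328,197)],.06))
im=d['img'][140:280,180:350];cv2.imwrite("pics/c1.png",cv2.resize(im[:,:,::-1],None,fx=4,fy=4,interpolation=2))
E
```

```text
[[0.524 0.363 0.066]
 [0.532 0.235 0.066]
 [0.382 0.233 0.066]
 [0.38  0.359 0.066]
 [0.459 0.299 0.066]]
knob top [[0.479 0.338 0.125]]
cans [[0.45536989 0.41963587 0.075     ]] [[0.39205763 0.42611302 0.062     ]] bottle [[0.4529718 0.1861148 0.06     ]]
```

View pics/c1.png

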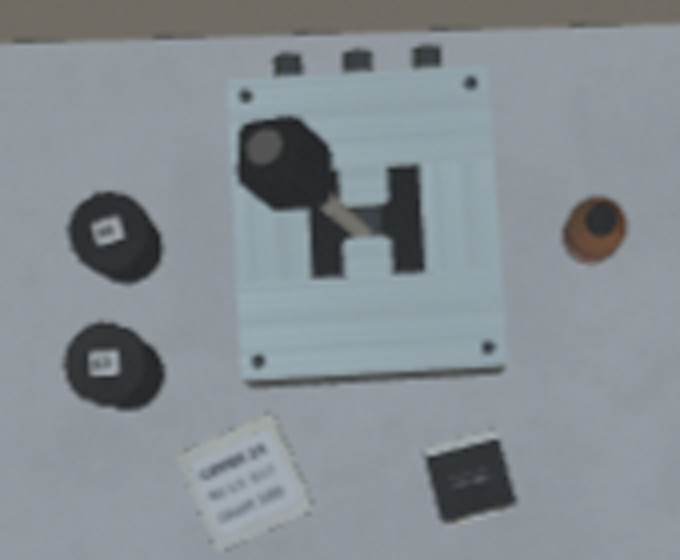

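The crop shows the plate corners at (228,82),(488,68),(503,367),(246,378) in crop pixels, the screws inside them, and the right slot from (402,166) to (410,271). The knob top is near (263,147).

```bash
python3 - <<'E'
from h import *
d=ctrl.get_image("top")
f=lambda L:[(180+(x-1.5)/4,140+(y-1.5)/4) for x,y in L]
for L in([(228,82),(488,68),(503,367),(246,378)],[(245,96),(470,83),(488,347),(258,361)]):
    P=unproj(d,f(L),.066)[:,:2];c=P.mean(0);e=P[0]+P[1]-P[2]-P[3];print(c.round(4),np.degrees(np.arctan2(e[1],e[0])).round(1),np.linalg.norm(P-np.roll(P,1,0),axis=1).round(3))
P=unproj(d,f([(388,168),(419,166),(425,270),(394,272),(313,277)]),.066);print(P.round(4))
print(unproj(d,f([(263,147)]),.13))
for yaw in(0,2,4):
  a=np.radians(yaw);C=np.array([.455,.298]);X=np.array([np.cos(a),np.sin(a)]);Y=np.array([-X[1],X[0]])
o=ctrl.get_obs();print(cv2.Rodrigues(np.array(o['tool_rot']))[0].round(3),o['q'])
E
```

```text
[0.459  0.2984] 1.7 [0.148 0.13  0.149 0.125]
[0.4598 0.2989] 1.9 [0.132 0.112 0.132 0.112]
[[0.4857 0.2869 0.066 ]
 [0.4863 0.2716 0.066 ]
 [0.4343 0.2702 0.066 ]
 [0.4338 0.2854 0.066 ]
 [0.4324 0.3252 0.066 ]]
[[0.4849108  0.34369283 0.13      ]]
[[-0.949  0.314 -0.001]
 [ 0.314  0.949 -0.001]
 [ 0.    -0.001 -1.   ]] [ 1.13199657e+00  5.31346379e-02  1.61375336e+00 -2.81637657e-05
  1.47600760e+00 -1.19010647e-01]
```

```bash
python3 - <<'E'
from h import *
d=ctrl.get_image("top");s=ctrl.get_image("scene")
print('edge',unproj(d,[(250,151),(330,147)],0).round(3), unproj(s,[(205,180),(330,240),(225,195)],0).round(3))
a=np.radians(1.8);X=np.array([np.cos(a),np.sin(a),0]);Y=np.array([-X[1],X[0],0]);Z=np.array([0,0,1.]);C=np.array([.4598,.2985,.014])
def knob(fw,ac):
    # direction of rod
    u=np.array([np.tan(fw),-np.tan(ac),1]);u/=np.linalg.norm(u);r=u@np.array([X,Y,Z]);return C,r
for n,D in(("scene",s),("top",d)):
    im=cv2.resize(D['img'][:,:,::-1],None,fx=4,fy=4,interpolation=2)
    x0,y0=(215,130) if n=="scene" else(190,130)
    for fw,col in((.15,(0,255,0)),(.25,(0,0,255)),(.38,(255,255,0))):
        c,r=knob(fw,-.38);q=proj(D,[c+r*.052,c+r*.078,c+r*.122]);print(n,fw,q.round(1).tolist(),(c+r*.1).round(3))
        cv2.polylines(im,[np.int32(q*4)],False,col,1)
    im=im[y0*4:y0*4+480,x0*4:x0*4+480];cv2.imwrite(f"pics/f{n}.png",im)
cv2.imwrite("pics/f.png",np.hstack([cv2.resize(cv2.imread(f"pics/f{n}.png"),(400,400)) for n in("scene","top")]))
E
```

```text
edge [[0.567 0.343 0.   ]
 [0.571 0.171 0.   ]] [[0.495 0.548 0.   ]
 [0.47  0.192 0.   ]
 [0.474 0.471 0.   ]]
scene 0.15 [[278.3, 198.4], [275.3, 187.3], [269.9, 167.9]] [0.473 0.336 0.106]
scene 0.25 [[279.6, 197.5], [277.1, 186.0], [272.9, 166.1]] [0.482 0.335 0.104]
scene 0.38 [[281.2, 196.6], [279.7, 184.8], [277.0, 164.4]] [0.493 0.334 0.101]
top 0.15 [[261.3, 192.0], [255.7, 188.4], [245.6, 181.9]] [0.473 0.336 0.106]
top 0.25 [[261.4, 189.7], [255.8, 184.9], [245.8, 176.1]] [0.482 0.335 0.104]
top 0.38 [[261.6, 186.8], [256.2, 180.5], [246.4, 169.0]] [0.493 0.334 0.101]
```

View pics/f.png

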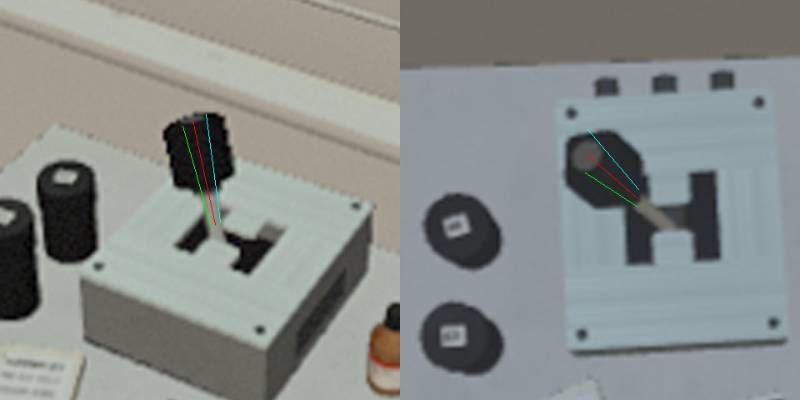

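The red line (forward lean about 0.25) runs through the knob in both views, so the knob's centre is at about (0.482, 0.335, 0.104). The wall is near x = 0.57. I'll straddle the knob with open fingers and pull it back with the far finger.

```bash
cat >>h.py <<'E'
YAW=1.8;_a=np.radians(YAW);X=np.array([np.cos(_a),np.sin(_a),0]);Y=np.array([-X[1],X[0],0]);G=np.array([.4598,.2985,0])
def go(x,y,z):
    "cm/deg increments to selector-frame TCP x,y (from gate centre) and world z, tool y along selector +x"
    o=ctrl.get_obs();R=cv2.Rodrigues(np.array(o['tool_rot']))[0];p=np.array(o['tool_pos'])
    t=G+x*X+y*Y+[0,0,z];b=R.T@X
    print('t',o['t'],'F',np.round(o['contact_force'],1),'sel',np.round([(p-G)@X,(p-G)@Y,p[2]],4),'inc',(R.T@(t-p)*100).round(2),'turn',np.degrees(np.arctan2(-b[0],b[1])).round(1))
E
python3 - <<'E'
from h import *
go(.022,.036,.25)
print(ctrl.get_image("wrist")['mount'])
E
```

```text
t 0.3 F [-0.9 -0.3 -0.1] sel [-0.2541  0.3028  0.2499] inc [-35.1  -15.55  -0.  ] turn 69.9
[[ 1.06015886e-03 -9.56945021e-01 -2.90267294e-01  7.41696323e-02]
 [ 9.99998306e-01  5.77781376e-04  1.74753432e-03  1.11498329e-04]
 [-1.50458323e-03 -2.90268655e-01  9.56944013e-01 -1.23293461e-01]
 [ 0.00000000e+00  0.00000000e+00  0.00000000e+00  1.00000000e+00]]
```

>>> servo_tool([
  [[8.5,-35.1,-15.5,0,70],[8.5,-35.1,-15.5,0,70],[8.5,-35.1,-15.5,0,70],[8.5,-35.1,-15.5,0,70],[8.5,-35.1,-15.5,0,70]],
])

```text
t: 0.85
tool_pos: [0.383, 0.4241, 0.2505]
tool_rot: [1.609, 2.698, 0.001]
contact_force: [0.5, 0.8, -0.2]
opening: 0.085
grip_force: 0.0
```

```bash
python3 -c "
from h import *
go(.022,.036,.25)"
```

```text
t 0.85 F [ 0.5  0.8 -0.2] sel [-0.0729  0.1279  0.2505] inc [-12.47   4.37   0.05] turn 26.6
```

>>> servo_tool([
  [[8.5,-12.5,4.4,0,26.6],[8.5,-12.5,4.4,0,26.6],[8.5,-12.5,4.4,0,26.6],[8.5,-12.5,4.4,0,26.6],[8.5,-12.5,4.4,0,26.6]],
])

```text
t: 1.35
tool_pos: [0.4807, 0.3367, 0.2502]
tool_rot: [-2.18, -2.261, 0.0]
contact_force: [0.5, 0.4, -0.3]
opening: 0.0848
grip_force: 0.0
```

```bash
python3 -c "
from h import *
go(.022,.036,.10)
d=ctrl.get_image('wrist');cv2.imwrite('pics/w1.png',d['img'][:,:,::-1])"
```

```text
t 1.35 F [ 0.5  0.4 -0.3] sel [0.0221 0.0375 0.2502] inc [-0.16 -0.   15.02] turn 0.3
```

View pics/w1.png

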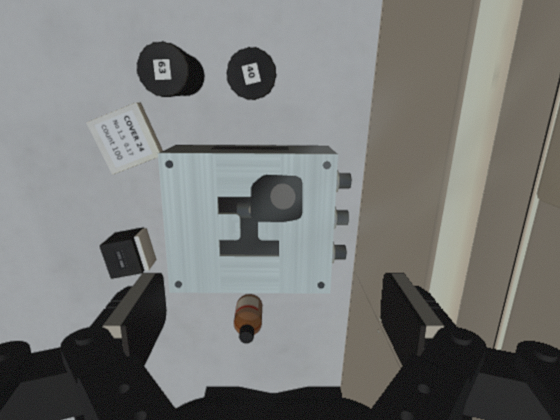

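The wrist picture shows the knob top at (283,195), half-way between the open fingers, in the left far part of the gate. The plate edges are at columns 162 and 335, and the wall is right of column 365.

```bash
cat >>h.py <<'E'
def wun(pts,z):
    o=ctrl.get_obs();d=ctrl.get_image('wrist');R=cv2.Rodrigues(np.array(o['tool_rot']))[0];M=d['mount'];M=np.array(M)
    p=np.array(pts,float);v=np.c_[(p[:,0]-d['cx'])/d['fx'],(p[:,1]-d['cy'])/d['fy'],np.ones(len(p))]@M[:3,:3].T@R.T
    c=np.array(o['tool_pos'])+R@M[:3,3];P=c+v*((z-c[2])/v[:,2])[:,None];return np.c_[(P-G)@X,(P-G)@Y].round(4)
E
python3 -c "
from h import *
print('plate',wun([(162,153),(335,153),(330,292),(168,292),(249,226)],.066),'knobtop',wun([(283,196)],.125),'wall',wun([(365,200)],0))"
```

```text
plate [[-0.0708  0.0675]
 [ 0.0729  0.0686]
 [ 0.0755 -0.0608]
 [-0.0754 -0.0619]
 [ 0.0007  0.0038]] knobtop [[0.0281 0.0472]] wall [[0.1178 0.011 ]]
```

>>> servo_tool([
  [[8.5,0.1,0,5,0.3],[8.5,0.1,0,10,0.3],[8.5,0.1,0,13,0.3],[8.5,0.1,0,15,0.3],[8.5,0.1,0,15,0.3]],
])

```text
t: 2.05
tool_pos: [0.4771, 0.3375, 0.0962]
tool_rot: [-2.182, -2.257, 0.012]
contact_force: [-0.2, -0.3, -0.5]
opening: 0.0852
grip_force: 0.0
```

```bash
python3 -c "
from h import *
go(-.0265,.038,.10)"
```

```text
t 2.05 F [-0.2 -0.3 -0.5] sel [0.0185 0.0385 0.0962] inc [-0.04 -4.5  -0.35] turn 0.1
```

>>> servo_tool([
  [[8.5,0,-1,-0.3,0],[8.5,0,-1.8,-0.3,0],[8.5,0,-2.4,-0.3,0],[8.5,0,-3.0,-0.3,0],[8.5,0,-3.6,-0.3,0]],
])

```text
t: 2.55
tool_pos: [0.4447, 0.3373, 0.1047]
tool_rot: [2.185, 2.256, 0.004]
contact_force: [1.6, -0.4, 0.3]
opening: 0.085
grip_force: 0.7
```

```bash
python3 -c "
from h import *
go(-.0265,.038,.10)
d=ctrl.get_image('wrist');cv2.imwrite('pics/w2.png',d['img'][:,:,::-1])"
```

```text
t 2.55 F [ 1.6 -0.4  0.3] sel [-0.0138  0.0393  0.1047] inc [-0.13 -1.27  0.47] turn 0.0
```

View pics/w2.png

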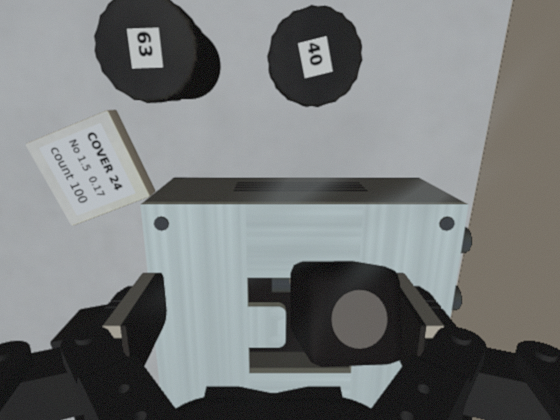

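The wrist picture shows the far pad touching the knob's far face at about (400,310), and 1.6 N agrees. The knob is pulled part of the way back.

>>> servo_tool([
  [[8.5,0,-0.6,0.3,0],[8.5,0,-0.9,0.3,0],[8.5,0,-1.2,0.3,0],[8.5,0,-1.2,0.3,0]],
])

```text
t: 3.0
tool_pos: [0.4319, 0.3363, 0.0999]
tool_rot: [-2.186, -2.256, 0.002]
contact_force: [0.6, -0.8, 0.1]
opening: 0.0853
grip_force: 0.2
```

```bash
python3 -c "
from h import *
go(-.0265,.038,.10)
d=ctrl.get_image('wrist');cv2.imwrite('pics/w3.png',d['img'][:,:,::-1])"
```

```text
t 3.0 F [ 0.6 -0.8  0.1] sel [-0.0267  0.0387  0.0999] inc [-0.07  0.02 -0.01] turn 0.0
```

View pics/w3.png

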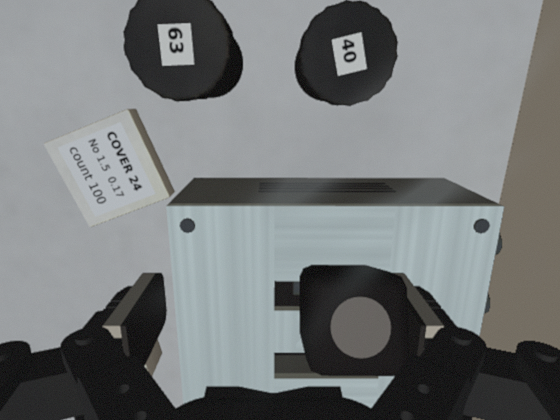

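The knob's top circle is now at (361,328), still against the far pad, and the cross channel is hidden behind it. I'll work out its x.

```bash
python3 -c "
from h import *
print('knobtop',wun([(361,328)],.127),'gate near end',wun([(275,290),(275,360)],.066),'screws',wun([(188,226),(482,226)],.066))"
```

```text
knobtop [[-0.0001  0.0464]] gate near end [[-0.0256  0.0251]
 [-0.0255 -0.0145]] screws [[-0.0648  0.0573]
 [ 0.0675  0.0575]]
```

The knob sits within about 1.5 mm of the cross channel's centre line. Next I clear it, rise, close the fingers and go round to its left side.

>>> servo_tool([
  [[8.5,0,0.8,0,0],[8.5,0,1.0,-2,0],[8.5,0,1.0,-6,0],[8.5,0,1.5,-9,0],[0,2,2.5,-9,0]],
])

```text
t: 3.7
tool_pos: [0.4601, 0.3579, 0.1966]
tool_rot: [2.186, 2.252, 0.015]
contact_force: [0.7, 0.7, 0.4]
opening: 0.0727
grip_force: 0.0
```

```bash
python3 -c "
from h import *
go(.0,.08,.19)"
```

```text
t 3.7 F [0.7 0.7 0.4] sel [0.0022 0.0594 0.1966] inc [ 2.06 -0.22  0.67] turn -0.1
```

>>> servo_tool([
  [[0,2.1,-0.2,0,0],[0,2.1,-0.2,0,0],[0,2.1,-0.2,0,0],[0,2.1,-0.2,0,0],[0,2.1,-0.2,0,0]],
])

```text
t: 4.2
tool_pos: [0.4542, 0.3775, 0.1899]
tool_rot: [-2.187, -2.255, 0.001]
contact_force: [-0.5, -0.3, -0.0]
opening: -0.0
grip_force: 0.0
```

```bash
python3 -c "
from h import *
go(.0,.08,.103)"
```

```text
t 4.2 F [-0.5 -0.3 -0. ] sel [-0.0032  0.0791  0.1899] inc [0.09 0.32 8.69] turn -0.0
```

>>> servo_tool([
  [[0,0.1,0.3,4,0],[0,0.1,0.3,7,0],[0,0.1,0.3,8.7,0],[0,0.1,0.3,8.7,0],[0,0.1,0.3,8.7,0]],
])

```text
t: 4.7
tool_pos: [0.4575, 0.3794, 0.1041]
tool_rot: [2.186, 2.256, 0.001]
contact_force: [-0.3, 0.4, 0.2]
opening: -0.0001
grip_force: 0.0
```

```bash
python3 -c "
from h import *
go(.0,.02,.103)"
```

```text
t 4.7 F [-0.3  0.4  0.2] sel [0.0003 0.0809 0.1041] inc [-6.09 -0.03  0.11] turn -0.0
```

>>> servo_tool([
  [[0,-1.2,0,0.3,0],[0,-2.4,0,0.3,0],[0,-3.6,0,0.3,0],[0,-4.8,0,0.3,0],[0,-5.5,0,0.3,0]],
])

```text
t: 5.2
tool_pos: [0.4671, 0.3294, 0.1141]
tool_rot: [2.183, 2.252, 0.04]
contact_force: [-1.7, 7.2, 35.3]
opening: 0.0001
grip_force: 5.1
```

```bash
python3 -c "
from h import *
go(.0,-.003,.10)"
```

```text
t 5.2 F [-1.7  7.2 35.3] sel [0.0083 0.0306 0.1141] inc [-3.38 -0.86  1.35] turn 0.0
```

>>> servo_tool([
  [[0,0.5,0,-0.5,0],[0,1,0,-0.5,0],[0,1,0,-0.5,0]],
])

```text
t: 5.5
tool_pos: [0.459, 0.3344, 0.1065]
tool_rot: [2.186, 2.256, 0.003]
contact_force: [-0.5, -0.1, -0.3]
opening: -0.0004
grip_force: 0.0
```

```bash
python3 -c "
from h import *
go(.0,.03,.10)
d=ctrl.get_image('wrist');s=ctrl.get_image('scene')
cv2.imwrite('pics/w4.png',np.hstack([cv2.resize(d['img'],(400,300)),cv2.resize(s['img'][110:275,180:400],(400,300),interpolation=2)])[:,:,::-1])"
```

```text
t 5.5 F [-0.5 -0.1 -0.3] sel [0.0003 0.0359 0.1065] inc [-0.59 -0.03  0.65] turn 0.0
```

View pics/w4.png

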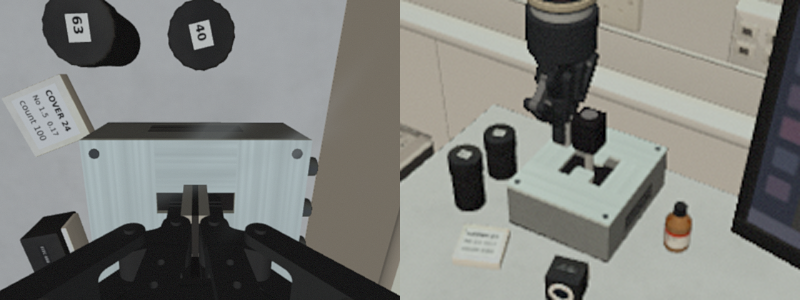

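The knob now stands almost upright in the cross channel, with the closed finger on its left. The upward force most likely came from the finger links catching the rising top edge of the knob, so I'll go on with the tool about 2 cm higher.

>>> servo_tool([
  [[0,0.3,0,-1.7,0],[0,0.3,0,-1.7,0],[0,0,0,-1.7,0],[0,-0.6,0,-1.7,0],[0,-1.2,0,-1.7,0]],
])

```text
t: 6.1
tool_pos: [0.4585, 0.3219, 0.1216]
tool_rot: [-2.186, -2.255, 0.001]
contact_force: [0.4, 1.5, 0.5]
opening: 0.0001
grip_force: 0.8
```

```bash
python3 -c "
from h import *
go(.0,-.008,.122)"
```

```text
t 6.1 F [0.4 1.5 0.5] sel [-0.0006  0.0234  0.1216] inc [-3.14  0.06 -0.04] turn 0.0
```

>>> servo_tool([
  [[0,-0.6,0,0,0],[0,-1.2,0,0,0],[0,-1.7,0,0,0],[0,-2.1,0,0,0],[0,-2.4,0,0,0]],
])

```text
t: 6.6
tool_pos: [0.4596, 0.2978, 0.1221]
tool_rot: [2.186, 2.256, -0.0]
contact_force: [-0.8, 1.4, -0.7]
opening: 0.0
grip_force: 0.4
```

```bash
python3 -c "
from h import *
go(.0,-.008,.115)"
```

```text
t 6.6 F [-0.8  1.4 -0.7] sel [-0.0002 -0.0007  0.1221] inc [-0.73  0.02  0.71] turn -0.0
```

>>> servo_tool([
  [[0,-0.3,0,0.2,0],[0,-0.6,0,0.2,0],[0,-0.8,0,0.2,0]],
])

```text
t: 6.9
tool_pos: [0.4599, 0.2901, 0.1202]
tool_rot: [2.186, 2.256, -0.0]
contact_force: [-0.5, 0.9, -0.1]
opening: -0.0001
grip_force: 0.4
```

```bash
python3 -c "
from h import *
go(.0,-.008,.115)"
```

```text
t 6.9 F [-0.5  0.9 -0.1] sel [-1.000e-04 -8.400e-03  1.202e-01] inc [0.04 0.01 0.52] turn 0.0
```

>>> servo_tool([
  [[0,-0.2,0,0,0],[0,-0.3,0,0,0],[0,-0.4,0,0,0]],
])

```text
t: 7.2
tool_pos: [0.46, 0.2871, 0.1204]
tool_rot: [-2.185, -2.255, -0.003]
contact_force: [0.4, 5.2, -1.1]
opening: 0.0001
grip_force: 2.5
```

```bash
python3 -c "
from h import *
go(.0,-.008,.115)
s=ctrl.get_image('top');cv2.imwrite('pics/t2.png',cv2.resize(s['img'][140:280,180:350],None,fx=4,fy=4,interpolation=2)[:,:,::-1])"
```

```text
t 7.2 F [ 0.4  5.2 -1.1] sel [-0.0002 -0.0114  0.1204] inc [0.34 0.02 0.54] turn -0.0
```

View pics/t2.png

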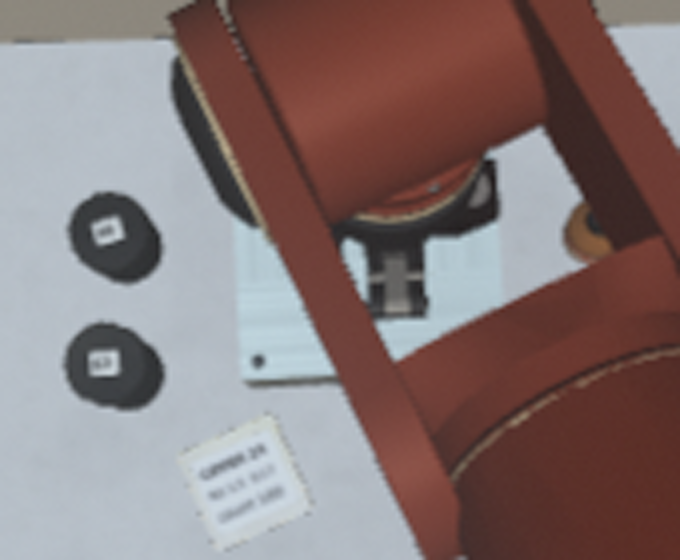

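The top view is mostly hidden by the arm. The finger stands left of the right-hand slot, and the force rose to 5 N, so the lever is against the right stop. Now I back off and go round to the near side.

>>> servo_tool([
  [[0,0.8,0,0,0],[0,1.2,-1,-0.5,0],[0,1.2,-4,-0.7,0],[0,1.2,-5.5,-0.7,0],[0,1.2,-5.5,-0.7,0]],
])

```text
t: 7.75
tool_pos: [0.4027, 0.2966, 0.1272]
tool_rot: [2.184, 2.258, -0.002]
contact_force: [-0.8, -0.6, 0.1]
opening: 0.0
grip_force: 0.0
```

>>> servo_tool([
  [[0,-2,0,0,0],[0,-3.4,0,0,0],[0,-3.4,0,0,0],[0,-3.4,0,0,0]],
])

```text
t: 8.15
tool_pos: [0.4062, 0.2625, 0.1275]
tool_rot: [-2.188, -2.255, -0.001]
contact_force: [0.2, 0.1, -0.1]
opening: 0.0005
grip_force: 0.0
```

```bash
python3 -c "
from h import *
go(-.034,-.034,.127)
d=ctrl.get_image('wrist');cv2.imwrite('pics/w5.png',d['img'][:,:,::-1])"
```

```text
t 8.15 F [ 0.2  0.1 -0.1] sel [-0.0547 -0.0343  0.1275] inc [0.03 2.07 0.05] turn -0.1
```

View pics/w5.png

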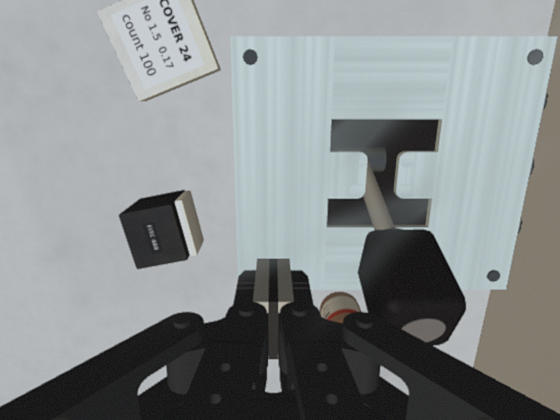

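The rod leans right through the cross channel, the knob spans (360-465, 230-345), and the fingertips at (272,265) are on its near side in line with it. Push forward.

>>> servo_tool([
  [[0,0,1,0,0],[0,0,2,0,0],[0,0,2.6,0,0],[0,0,3.2,0,0]],
])

```text
t: 8.6
tool_pos: [0.4382, 0.2638, 0.1272]
tool_rot: [-2.186, -2.256, 0.002]
contact_force: [-3.1, -0.8, 1.4]
opening: -0.0001
grip_force: 1.2
```

>>> servo_tool([
  [[0,0,0.6,0,0],[0,0,1.2,0,0],[0,0,1.7,0,0],[0,0,2.1,0,0]],
])

```text
t: 9.0
tool_pos: [0.4588, 0.2644, 0.1269]
tool_rot: [-2.186, -2.256, 0.001]
contact_force: [-2.3, 1.0, -0.6]
opening: -0.0
grip_force: 1.1
```

Continue in small steps until the stop.

>>> servo_tool([
  [[0,0,0.3,0.3,0],[0,0,0.6,0.5,0],[0,0,0.8,0.5,0]],
])

```text
t: 9.3
tool_pos: [0.4668, 0.2645, 0.122]
tool_rot: [-2.186, -2.256, 0.0]
contact_force: [-2.1, 1.0, 0.3]
opening: -0.0
grip_force: 1.0
```

>>> servo_tool([
  [[0,0,0.3,0,0],[0,0,0.5,0,0],[0,0,0.5,0,0]],
])

```text
t: 9.6
tool_pos: [0.4716, 0.2646, 0.1219]
tool_rot: [-2.186, -2.256, 0.001]
contact_force: [-2.1, 0.6, -0.4]
opening: 0.0004
grip_force: 0.8
```

>>> servo_tool([
  [[0,0,0.2,0,0],[0,0,0.4,0,0],[0,0,0.4,0,0]],
])

```text
t: 9.9
tool_pos: [0.4734, 0.2646, 0.1214]
tool_rot: [-2.183, -2.253, 0.009]
contact_force: [-10.0, -0.8, 2.3]
opening: -0.0001
grip_force: 5.0
```

Stop reached (10 N). Now I clear the lever backwards and up, then check.

>>> servo_tool([
  [[0,0,-1.5,0,0],[0,0,-4,-1,0],[0,0,-7,-3,0],[0,0,-10,-6,0],[0,0,-12,-9,0]],
])

```text
t: 10.4
tool_pos: [0.3547, 0.2608, 0.2131]
tool_rot: [2.185, 2.256, 0.001]
contact_force: [1.3, 1.2, 0.3]
opening: 0.0
grip_force: 0.0
```

>>> servo_tool([
  [[0,3,-2,-2,0],[0,5,-2,-2,0],[0,5,-2,-2,0],[0,5,-2,-2,0],[0,5,-2,-2,0]],
])

```text
t: 10.9
tool_pos: [0.3344, 0.3097, 0.2316]
tool_rot: [2.187, 2.255, -0.002]
contact_force: [0.5, 0.3, 0.1]
opening: -0.0001
grip_force: 0.0
```

```bash
python3 -c "
from h import *
go(-.1,0,.2)
d=ctrl.get_image('wrist');s=ctrl.get_image('scene')
cv2.imwrite('pics/w6.png',np.hstack([cv2.resize(d['img'],(400,300)),cv2.resize(s['img'][110:275,180:400],(400,300),interpolation=2)])[:,:,::-1])"
```

```text
t 10.9 F [0.5 0.3 0.1] sel [-0.125   0.0151  0.2316] inc [-1.5   2.5   3.16] turn -0.0
```

View pics/w6.png

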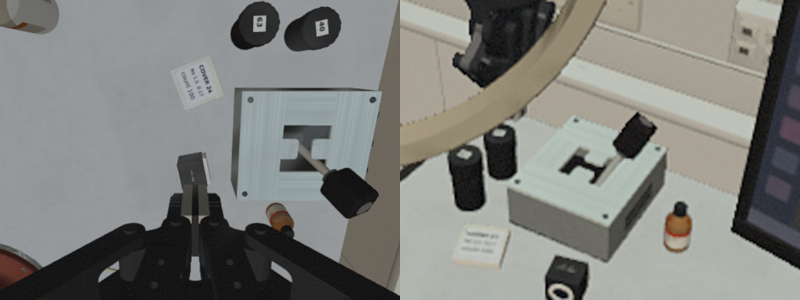

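The lever leans far right in the third slot, with its knob at about (350,192) in the left half. The bystanders stand where they were and the tool is clear.

```bash
python3 -c "
from station import ctrl
print(ctrl.finish_job())"
```

```text
the job is handed in; nothing more can be done
None
```

The lever is in the third (right far) slot, pushed until the force rose to 10 N at the stop, and the job is handed in at about 11 s with the tool clear and the small things unmoved in the last picture; one sideways push briefly reached 35 N upward on the tool (likely finger links on the knob; arm/gripper-body limit 40 N), so I backed off and redid it higher.

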